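Stack spot plates in the sloping drying station

TASK

Put the two porcelain spot plates away in the sloping drying station: turn both quarter-turn fasteners fully to unlocked, swing the access panel up until it stands open square to the shelf, then lay the long plate flat on the sloping shelf with one short end right against the backstop at the shelf's low end, and lay the short plate squarely on top of it, also with a short end right against the backstop. Set the plates down gently rather than dropping them, let go, leave the panel open and the fasteners unlocked, and do not disturb the bottle, beaker or jar.

Things in the scene. Friction and masses are not known exactly. Their poses are not given: they have to be found in the camera images.
- shelf: Sloping floor of the fixed white drying station, tilted 28 degrees, low end towards the robot. Origin: on its surface, mid-width, at the foot of the backstop. x points up the slope, y left across it, z out of the surface. Floor x 0 to 168, y -95 to 95 mm; side walls 42 mm high, 6 thick. Backstop: the face x = 0, square to the floor, 47 mm high. Plates may or may not slide down by themselves.
- panel (a joint): Opening angle of the clear acrylic, aluminium-edged panel (165 x 196 x 5 mm, 0.25 kg) lying over the shelf at shelf z = 42 to 47 mm: 0 closed, grows as its low edge swings up about the upper edge, stop at 1.75; 1.57 is square to the shelf. Stiff hinge: it stays where left (3 to 5 N at the tab). The fasteners' tongues hold it shut until both are turned.
- panel_hinge (a point): Hinge line of the panel, mid-width: shelf frame (165, 0, 42) mm; the hinge axis is the shelf's y.
- panel_tab (a point): Centre of the round head of the black finger tab on the panel, to pinch across the shelf's y: 12 mm thick, 34 mm in diameter, 25 mm above the panel's face, with free space either side; moves with the panel. Closed it is at shelf (35, 0, 72) mm, 130 mm below the hinge along the panel and 30 mm off its underside plane.
- cam_left (a joint): Angle of the left fastener (seen from the robot) about the shelf's z: 0 to 0.2 at the start is locked (wing and tongue point up the slope, tongue over the panel's edge); turns counter-clockwise seen from above to its stop at 1.57, unlocked (wing along the shelf's y, tongue off the panel). Stays where left (0.06 N m).
- cam_right (a joint): The same for the right fastener; it also turns counter-clockwise to 1.57.
- cam_left_grip (a point): Grip point on the turning axis of the left fastener's black wing, at shelf (-22, 60, 71) mm. The wing is 38 mm long, 10 mm thick and rises from 5 to 34 mm above the ledge; this point is 24 mm above the ledge.
- cam_right_grip (a point): The same for the right fastener, at shelf (-22, -60, 71) mm.
- long_plate: White porcelain spot plate with 12 shallow wells, 95 x 60 x 12 mm, about 0.16 kg, lying flat on the bench. Origin: centre of its underside; x along the 95 mm length, z up. Its two ends are alike.
- short_plate: White porcelain spot plate with 9 shallow wells, 65 x 60 x 12 mm, about 0.11 kg, lying flat on the bench. Origin: centre of its underside; x along the 65 mm length, z up. Its two ends are alike.
- bottle: Amber glass bottle, 60 mm in diameter, 130 mm high; origin at the centre of its underside. Leave alone.
- beaker: Glass beaker, 64 mm in diameter, 80 mm high; origin at the centre of its underside. Leave alone.
- jar: White capped jar, 56 mm in diameter, 60 mm high; origin at the centre of its underside. Leave alone.
- ledge (a point): Centre of the top of the station's front ledge, shelf frame (-25, 0, 47) mm: 50 mm wide, 202 mm long, flush with the closed panel. The fasteners sit on it; its inner face is the backstop.

How it is judged:
On the way, in this order (a step that is already met when the one before it is completed fails the run):
1. both fasteners turned to unlocked (past 1.2 rad) with the panel still closed (value of joint each of cam_left, cam_right above 1.2 rad and value of joint panel below 0.1 rad), for 0.1 s.
2. the panel swung open past 1.3 rad (value of joint panel above 1.3 rad), for 0.2 s.
3. the long plate lies flat on the shelf, its end within 5 mm of the backstop, let go (x of long_plate in the frame of shelf between 0.0425 and 0.0525 m and z of long_plate in the frame of shelf between -0.004 and 0.004 m and angle between the z axis of long_plate and the z axis of shelf, either way round below 0.1 rad and angle between the x axis of long_plate and the x axis of shelf, either way round below 0.15 rad and contact force between the fingers and long_plate below 0.1 N), for 0.3 s.
4. the short plate lies flat on the long plate, its end within 5 mm of the backstop, let go (x of short_plate in the frame of shelf between 0.0275 and 0.0375 m and z of short_plate in the frame of shelf between 0.008 and 0.016 m and angle between the z axis of short_plate and the z axis of shelf, either way round below 0.1 rad and angle between the x axis of short_plate and the x axis of shelf, either way round below 0.15 rad and y of short_plate in the frame of long_plate between -0.012 and 0.012 m and contact force between the fingers and long_plate below 0.1 N and contact force between the fingers and short_plate below 0.1 N), for 0.2 s.
At the end, for the whole second after the job is handed in: Fasteners past 1.2 rad, panel past 1.3 rad; long plate on the shelf, short one on it: heights within 4 mm, tilt within 0.1 rad, length up the slope within 0.15 rad, low ends within 5 mm of the backstop, centre lines within 12 mm; released, at rest (all of step 4 and value of joint each of cam_left, cam_right above 1.2 rad and value of joint panel above 1.3 rad and x of long_plate in the frame of shelf between 0.0425 and 0.0525 m and z of long_plate in the frame of shelf between -0.004 and 0.004 m and angle between the z axis of long_plate and the z axis of shelf, either way round below 0.1 rad and angle between the x axis of long_plate and the x axis of shelf, either way round below 0.15 rad and linear speed of each of long_plate, short_plate below 0.02 m/s); the robot touches nothing.
It fails at once if the bottle pushed more than 20 mm or tipped (distance of bottle from where it was at the start of the episode above 0.02 m or angle between bottle's own z axis and vertical above 0.3 rad).
It fails at once if the beaker pushed more than 20 mm or tipped (distance of beaker from where it was at the start of the episode above 0.02 m or angle between beaker's own z axis and vertical above 0.3 rad).
It fails at once if the jar pushed more than 20 mm or tipped (distance of jar from where it was at the start of the episode above 0.02 m or angle between jar's own z axis and vertical above 0.3 rad).
It fails at once if the long plate dropped (moving freely faster than 0.5 m/s, a fall of some 13 mm) (contact force between the fingers and long_plate below 0.05 N and linear speed of long_plate above 0.5 m/s).
It fails at once if the short plate dropped (moving freely faster than 0.5 m/s, a fall of some 13 mm) (contact force between the fingers and short_plate below 0.05 N and linear speed of short_plate above 0.5 m/s).
It also fails if it takes over 72 s, if anything falls off the work surface, if the arm or the gripper's body presses on something with over 40 N, if the wrist force passes 120 N, or if a joint passes its speed limit or range.

ROBOT

A 6-joint arm with a two-finger parallel gripper is mounted at the origin on the work surface. World frame = base frame: x ahead of the robot, y to its left, z up, the work surface at z = 0. Lengths are in m, angles in rad, forces in N, time in s.
With the tool pointing down it reaches from about 0.35 to 0.975 m from the base axis. Payload 4.9 kg.
Tool frame: the origin (TCP) lies midway between the tips of the shut fingers; the grasp point (between the pads) lies 19 mm behind it (ctrl.tcp_to_grasp is the distance from the TCP to the grasp point, in m); z points along the fingers, y is the line along which they close (so a half turn about z gives the same grasp; the last joint's range is limited). The gripper opens to 85 mm and grips with 20 to 120 N. Pads are 22 mm wide; open, the fingers measure 114 mm over their backs; the gripper's body (76 mm by 85 mm) begins 54 mm behind the grasp point. The pads swing forward as they close: fully open they stand 13 mm farther back than shut.
Start: joints at [1.103, 0.053, 1.613, -0, 1.476, -0.119], TCP at [0.214, 0.587, 0.231] pointing down, gripper open.
Joint ranges: [-3.01, 3.01], [-1.01, 2.22], [0.06, 2.58], [-1.02, 4.17], [0.09, 2.62], [-3.14, 3.14]. Speed limits (rad/s): [2.57, 2.57, 3.14, 3.14, 3.14, 3.14].

INTERFACE

Orientations are given as a rotation vector (axis times angle).
In Python, from station import ctrl gives the robot as it stands.
- The arm moves only by the shell command python3 jog.py 'ROWS' [FORCE]. ROWS is one flat JSON list of numbers that holds 1 to 20 rows one after another, with no inner brackets; each row has 7 numbers: the finger opening in m, then dx, dy, dz in m, then a rotation vector rx, ry, rz in rad; each row is the pose to reach, as a shift and turn from the pose commanded when the command began, along the tool's axes at that moment; what a row does not reach only later rows make up. A row lasts 1/12 s, in which the tool goes at most 0.0417 m and 0.125 rad, less where a joint would pass 70% of its speed; a pose out of reach is approached as far as the arm can. The fingers move at their own pace and stop on an object; FORCE is the grip in N (left out, the last holds). Time passes only in rows, so rows that do not move let the fingers close. It prints the time, the measured TCP pose, the force, the opening and the grip force at its end. Input that does not fit is refused with a message, and nothing moves.
- ctrl.get_obs(): the state, without advancing time (a new reading comes with each control period).
- ctrl.get_image(name): name is "side" or "top" or "wrist"; returns the picture (384x512x3 uint8, red, green, blue); there is no depth.
- ctrl.camera_params(name): a dict with "fx", "fy", "cx", "cy" (pixels), "T" (4x4, takes a point from camera to world coordinates); the wrist camera has in their place "tool_from_camera" (4x4, takes a point from camera to tool coordinates, whose origin is the TCP and whose axes are the flange's). Camera axes: x right, y down, z forward; pixel columns grow to the right and rows downward; lengths in m; the calibration is good to about 2 mm. A picture is of the moment at which its call begins: read the wrist's pose just before it. camera_params takes no time and is no camera call.
- ctrl.finish_job(): hands the job in; it is judged then, once.
The state is a dict: "t": time; "q": joint angles; "dq": joint speeds; "effort": joint torques, N m; "tool_pos": TCP position; "tool_rot": TCP orientation; "contact_force": force on the tool from outside, world axes, zero at the start; "wrist_torque": the same for the moment, N m; "opening": finger opening in m; "grip_force": force on a finger pad.
Only numpy, scipy, OpenCV 4.12 (cv2) and the standard library are available. Lean on these libraries where they do the work, as an engineer would, in place of code of your own. Each camera call takes 0.05 s, during which the arm holds its last target. There are 200 camera calls.

## Working session

There is one attempt and no reset: what is moved stays moved. The work goes in short steps, Python scripts to look and compute and a shell command to move; the robot and the scene stay as the last step left them, time stands still between calls to the robot, and variables do not carry over. Pictures are saved under pics/ and viewed, at most 10 in all, crops included, and the job is handed in when it is done.

```bash
ls; mkdir -p pics; python3 - <<'E'
from station import ctrl
import cv2,numpy as np
print(ctrl.get_obs())
for n in("top","side"):
    p=ctrl.camera_params(n);print(n,p)
    im=ctrl.get_image(n);cv2.imwrite(f"pics/{n}0.png",cv2.cvtColor(im,cv2.COLOR_RGB2BGR))
print(ctrl.camera_params("wrist"),ctrl.tcp_to_grasp)
E
```

```text
jog.py
pics
station.py
{'t': 0.0, 'q': array([ 1.10297692e+00,  5.33355409e-02,  1.61428284e+00,  1.81687500e-05,
        1.47600394e+00, -1.18977532e-01]), 'dq': array([-1.01008745e-03, -8.33631488e-04, -1.83517007e-03, -8.99211597e-04,
       -1.19399836e-04, -6.53242378e-05]), 'effort': array([-2.81617518e-03, -3.93665314e+01, -3.70185649e+01, -3.00660722e-04,
        6.75925883e-03, -4.73925486e-07]), 'tool_pos': array([0.21333174, 0.58680639, 0.2300829 ]), 'tool_rot': array([-5.45082926e-01, -3.09332881e+00,  3.04315263e-03]), 'contact_force': array([0.70299413, 0.03858686, 0.45250616]), 'wrist_torque': array([-0.04528706, -0.05561675,  0.00583884]), 'grip_force': 0.0, 'opening': 0.08561418578539898}
top {'fx': 389.77259246716096, 'fy': 389.77259246716096, 'cx': 256.04682222215416, 'cy': 194.65071835631318, 'T': array([[-0.01709857, -0.9934343 ,  0.11311913,  0.48388527],
       [-0.99971597,  0.0151079 , -0.01843198, -0.0471096 ],
       [ 0.01660197, -0.11340216, -0.99341045,  0.91728488],
       [ 0.        ,  0.        ,  0.        ,  1.        ]])}
side {'fx': 358.3996685002463, 'fy': 358.3996685002463, 'cx': 259.93040317007126, 'cy': 192.07261317453847, 'T': array([[ 0.99330289, -0.05193112,  0.10321104,  0.48402909],
       [-0.11470578, -0.5503506 ,  0.82701681, -0.80601085],
       [ 0.01385435, -0.83331709, -0.55262165,  0.60393132],
       [ 0.        ,  0.        ,  0.        ,  1.        ]])}
{'fx': 300.36605929453054, 'fy': 300.36605929453054, 'cx': 254.74504581822956, 'cy': 192.0440114203765, 'tool_from_camera': array([[-4.12611597e-05, -9.48767917e-01, -3.15973793e-01,
         8.15752387e-02],
       [ 9.99999825e-01, -2.25437923e-04,  5.46333652e-04,
         1.85020523e-04],
       [-5.89576317e-04, -3.15973715e-01,  9.48767761e-01,
        -1.43251363e-01],
       [ 0.00000000e+00,  0.00000000e+00,  0.00000000e+00,
         1.00000000e+00]])} 0.0187
```

View pics/top0.png

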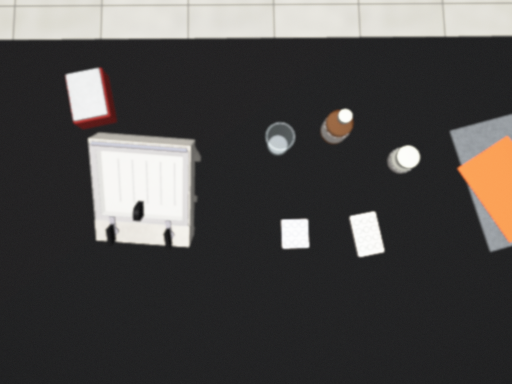

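View pics/side0.png

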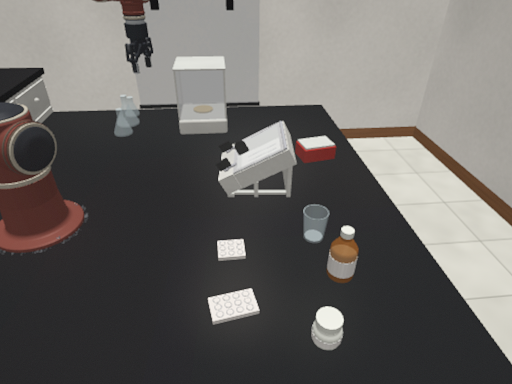

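Top: station around (145,190), fastener wings (112,230) and (169,236), tab (138,211), short plate (295,234), long plate (367,234), jar (405,158), bottle (338,124), beaker (280,138). Side: the station is raised on legs, around (258,158). I'll zoom in.

```bash
python3 - <<'E'
import cv2,numpy as np
a=cv2.imread("pics/top0.png")[125:255,80:205];b=cv2.imread("pics/side0.png")[115:205,210:305]
A=cv2.resize(a,None,fx=4.2,fy=4.2,interpolation=cv2.INTER_CUBIC)[:, :]
A=cv2.resize(a,(400,416),interpolation=cv2.INTER_CUBIC);B=cv2.resize(b,(399,378),interpolation=cv2.INTER_CUBIC)
c=np.zeros((416,800,3),np.uint8);c[:,:400]=A;c[:378,400:799]=B
cv2.imwrite("pics/zoom.png",c)
from station import ctrl
p=ctrl.camera_params("top");T=p["T"]
im=cv2.imread("pics/top0.png")
g=im.min(2);m=(g>120).astype(np.uint8);m[:205]=0;m[:,:270]=0;m[:,400:]=0
n,l,s,c=cv2.connectedComponentsWithStats(m)
for i in range(1,n):
    if s[i,4]<100: continue
    cs,_=cv2.findContours((l==i).astype(np.uint8),cv2.RETR_EXTERNAL,cv2.CHAIN_APPROX_NONE)
    bx=cv2.boxPoints(cv2.minAreaRect(cs[0]))
    d=np.c_[(bx[:,0]-p["cx"])/p["fx"],(bx[:,1]-p["cy"])/p["fy"],np.ones(4)]@T[:3,:3].T
    w=T[:3,3]+d*((0.012-T[2,3])/d[:,2:])
    e=np.diff(np.r_[w,w[:1]],axis=0);print(w.mean(0),np.linalg.norm(e,axis=1),np.degrees(np.arctan2(e[:,1],e[:,0])))
E
```

```text
[ 0.492317   -0.31893422  0.012     ] [0.06535066 0.09908224 0.06457471 0.09877613] [ -78.51340538 -170.32888661  101.23405056   10.11612101]
[ 0.49521052 -0.15258071  0.012     ] [0.06522573 0.06687515 0.06467845 0.06678935] [-90.93104388 178.13526137  88.99886347  -1.39637269]
```

View pics/zoom.png

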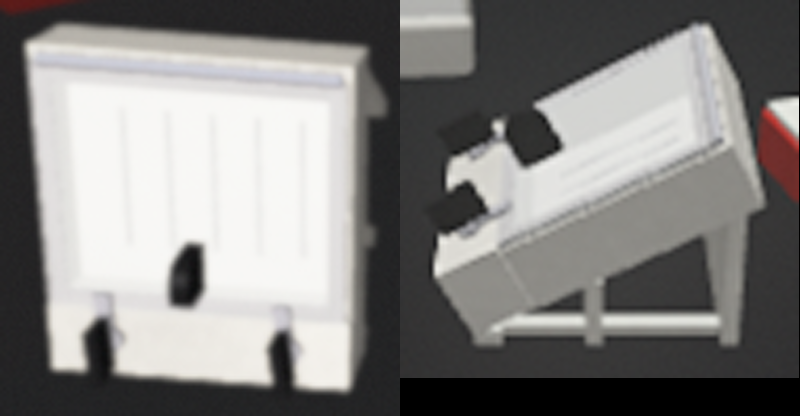

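Zoom shows ledge corners at top-image (96.2,240.9)/(190,246.9), tab at (138.4,210.3), right ledge corner at side-image (218.8,180.5), panel hinge corner at about (287,148). Next I'll fit the shelf pose to these.

```bash
cat > h.py <<'E'
import numpy as np
from scipy.spatial.transform import Rotation as R
from scipy.optimize import least_squares
from station import ctrl
def proj(n,P,T=None):
    p=ctrl.camera_params(n);T=p["T"] if T is None else T
    c=(np.atleast_2d(P)-T[:3,3])@T[:3,:3]
    return np.c_[p["cx"]+p["fx"]*c[:,0]/c[:,2],p["cy"]+p["fy"]*c[:,1]/c[:,2]]
def shelfR(yaw): return R.from_euler("z",yaw)*R.from_euler("y",-np.radians(28))
E
cat > fit.py <<'E'
from h import *
S=[("top",(-50,101,47),(96.2,240.9)),("top",(-50,-101,47),(190,246.9)),("top",(35,0,72),(138.4,210.3)),
("top",(0,98,47),(94.7,220)),("top",(-22,60,66),(110.8,234.4)),("top",(-22,-60,66),(168.4,237)),
("side",(-50,-101,47),(218.8,180.5)),("side",(35,0,72),(241.4,147.4)),("side",(-22,-60,66),(223.3,164.3)),
("side",(-22,60,66),(226.2,146.9)),("side",(0,-101,47),(233.8,173.3)),("side",(165,-101,47),(287.4,148.3))]
def f(v): return np.array([proj(n,v[:3]+shelfR(v[3]).apply(np.array(P)/1e3))[0]-q for n,P,q in S]).ravel()
r=least_squares(f,[.5,.25,.1,0],loss="soft_l1");print(r.x,np.degrees(r.x[3]));print(f(r.x).reshape(-1,2).round(1))
E
python3 fit.py
```

```text
[ 0.54636872  0.18101387  0.03830342 -0.06292727] -3.6054671227327018
[[ 0.5 -0.4]
 [-0.6 -2.1]
 [-1.1  1.4]
 [ 1.  -0.2]
 [ 0.5 -0.5]
 [-0.1 -0.5]
 [-0.2  0.1]
 [-1.5 -1.9]
 [ 0.8  0.3]
 [-1.  -0.5]
 [-0.2  0.1]
 [-1.7  0.2]]
```

```bash
cat >> h.py <<'E'
V=np.array([0.54637,0.18101,0.03830,-0.06293])
SR=lambda: shelfR(V[3])
def to_world(p): return V[:3]+SR().apply(np.array(p)/1e3)
def Rshelf(ang=0):  # tool z=-shelf z, tool x=-shelf x, then ccw by ang about shelf z
    return SR()*R.from_euler("z",ang)*R.from_matrix(np.array([[-1,0,0],[0,1,0],[0,0,-1.]]))
def delta(P,Rt):
    o=ctrl.get_obs();R0=R.from_rotvec(o["tool_rot"])
    print("t",round(o["t"],2),"q",o["q"].round(2),"F",o["contact_force"].round(1),"open",round(o["opening"],4))
    tl=SR().inv().apply(o["tool_pos"]-V[:3])*1e3
    print("tcp shelf",tl.round(1),"| d",R0.inv().apply(P-o["tool_pos"]).round(4),"rv",(R0.inv()*Rt).as_rotvec().round(3))
def wristT():
    o=ctrl.get_obs();T=np.eye(4);T[:3,:3]=R.from_rotvec(o["tool_rot"]).as_matrix();T[:3,3]=o["tool_pos"]
    return T@ctrl.camera_params("wrist")["tool_from_camera"]
E
python3 -c "
from h import *
delta(to_world((-10,0,150)),Rshelf())"
```

```text
t 0.1 q [ 1.1   0.05  1.61  0.    1.48 -0.12] F [ 0.2 -0.1  0.1] open 0.0856
tcp shelf [-225.9  384.1  337.4] | d [-0.3757 -0.2898  0.0646] rv [-0.072 -0.486 -0.28 ]
```

```bash
python3 jog.py '[0.05, -0.376, -0.29, 0.065, -0.072, -0.486, -0.28, 0.05, -0.376, -0.29, 0.065, -0.072, -0.486, -0.28, 0.05, -0.376, -0.29, 0.065, -0.072, -0.486, -0.28, 0.05, -0.376, -0.29, 0.065, -0.072, -0.486, -0.28, 0.05, -0.376, -0.29, 0.065, -0.072, -0.486, -0.28, 0.05, -0.376, -0.29, 0.065, -0.072, -0.486, -0.28, 0.05, -0.376, -0.29, 0.065, -0.072, -0.486, -0.28, 0.05, -0.376, -0.29, 0.065, -0.072, -0.486, -0.28, 0.05, -0.376, -0.29, 0.065, -0.072, -0.486, -0.28, 0.05, -0.376, -0.29, 0.065, -0.072, -0.486, -0.28, 0.05, -0.376, -0.29, 0.065, -0.072, -0.486, -0.28, 0.05, -0.376, -0.29, 0.065, -0.072, -0.486, -0.28, 0.05, -0.376, -0.29, 0.065, -0.072, -0.486, -0.28, 0.05, -0.376, -0.29, 0.065, -0.072, -0.486, -0.28, 0.05, -0.376, -0.29, 0.065, -0.072, -0.486, -0.28, 0.05, -0.376, -0.29, 0.065, -0.072, -0.486, -0.28]' 30
python3 - <<'E'
from h import *; import cv2
delta(to_world((-10,0,150)),Rshelf())
T=wristT();np.save("wT.npy",T);im=cv2.cvtColor(ctrl.get_image("wrist"),cv2.COLOR_RGB2BGR);cv2.imwrite("pics/w0.png",im)
for P in [(-22,60,81),(-22,-60,81),(35,0,72),(-50,101,47),(-50,-101,47),(0,98,47),(0,-98,47)]:
    q=proj("wrist",to_world(P),T)[0];print(P,q.round(1));cv2.circle(im,tuple(int(v) for v in q.round()),2,(0,0,255),-1)
cv2.imwrite("pics/w0m.png",cv2.resize(im,(768,576)))
E
```

```text
t: 1.43
tool_pos: [0.4674, 0.1872, 0.1663]
tool_rot: [0.081, 2.651, -0.017]
contact_force: [0.7, 0.5, -0.3]
opening: 0.0499
grip_force: 0.0
t 1.43 q [ 0.33 -0.5   2.24 -0.22  0.95 -1.09] F [ 0.7  0.5 -0.3] open 0.0499
tcp shelf [ -9.8   1.3 150.2] | d [ 0.0002 -0.0013  0.0002] rv [0.003 0.001 0.001]
(-22, 60, 81) [332.9 189.6]
(-22, -60, 81) [171.6 189.7]
(35, 0, 72) [252.5 251.5]
(-50, 101, 47) [375.2 144.5]
(-50, -101, 47) [129.3 144.5]
(0, 98, 47) [364.5 201.5]
(0, -98, 47) [140.3 201.7]
```

View pics/w0m.png

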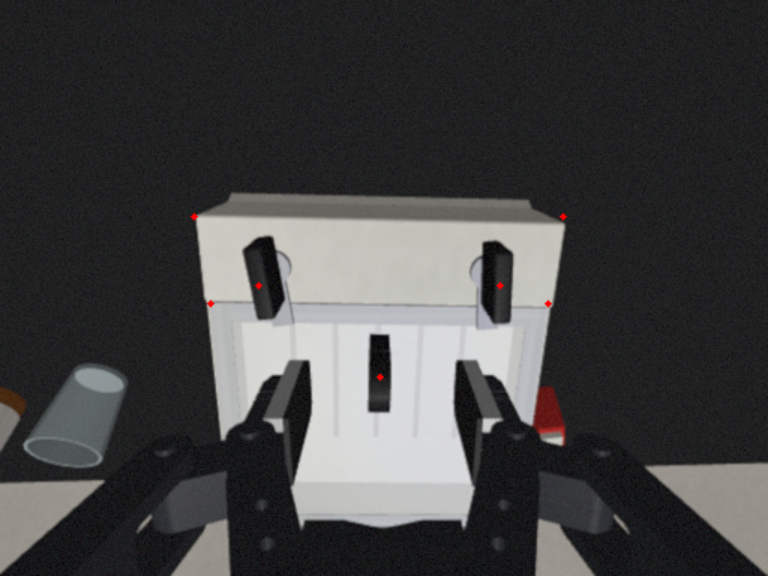

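Wrist view: the predicted points land within about 2 px of the real corners (ledge (197,218),(564,222); panel line (208,303),(550,306)). Wings are nearly along x, with tops at (260,280) and (497,283), and the tab is at (379,372). I'll refine the fit with these.

```bash
cat > fit2.py <<'E'
exec(open("fit.py").read().split("r=least")[0])
T=np.load("wT.npy")
W=[((-50,101,47),(564,222)),((-50,-101,47),(197,218)),((0,98,47),(550,306)),((0,-98,47),(208,303.5)),((35,0,89),(379.5,368))]
def g(v): return np.array([proj("wrist",v[:3]+shelfR(v[3]).apply(np.array(P)/1e3),T)[0]-np.array(q)/1.5 for P,q in W[:4]]).ravel()
r=least_squares(lambda v:np.r_[.5*f(v),2*g(v)],V,loss="soft_l1");print(r.x.round(5).tolist());print(g(r.x).reshape(-1,2).round(1).tolist());print(f(r.x).reshape(-1,2).round(1).tolist())
# wing tops
import cv2
V[:]=r.x
im=cv2.imread("pics/w0.png")
for s in(1,-1):
  for a in(0,.1,.2):
    q=proj("wrist",[to_world((-22+dx*np.cos(a)-dy*np.sin(a),60*s+dx*np.sin(a)+dy*np.cos(a),81)) for dx,dy in((-19,-5),(-19,5),(19,5),(19,-5))],T)*1.5
    print(s,a,q.round(0).tolist())
x=cv2.resize(im[150:225,155:350],None,fx=4,fy=4,interpolation=cv2.INTER_CUBIC);cv2.imwrite("pics/wz.png",cv2.convertScaleAbs(x,alpha=1.6))
E
python3 fit2.py
```

```text
[0.54765, 0.18149, 0.03926, -0.07588]
[[0.3, -0.3], [-0.6, -0.2], [-1.7, 0.2], [2.3, 0.2]]
[[-0.2, -1.6], [-1.3, -2.1], [-1.4, 0.8], [0.6, -1.4], [-0.1, -1.5], [-0.7, -0.7], [-0.2, -0.4], [-1.1, -2.3], [0.9, -0.2], [-0.3, -0.9], [-0.2, -0.3], [-1.7, 0.1]]
1 0 [[495.0, 251.0], [516.0, 252.0], [508.0, 324.0], [488.0, 324.0]]
1 0.1 [[491.0, 253.0], [512.0, 251.0], [512.0, 323.0], [492.0, 325.0]]
1 0.2 [[487.0, 254.0], [508.0, 250.0], [515.0, 322.0], [496.0, 325.0]]
-1 0 [[246.0, 249.0], [267.0, 249.0], [272.0, 322.0], [253.0, 322.0]]
-1 0.1 [[243.0, 250.0], [263.0, 248.0], [276.0, 321.0], [257.0, 323.0]]
-1 0.2 [[239.0, 252.0], [259.0, 248.0], [280.0, 320.0], [260.0, 323.0]]
```

View pics/wz.png

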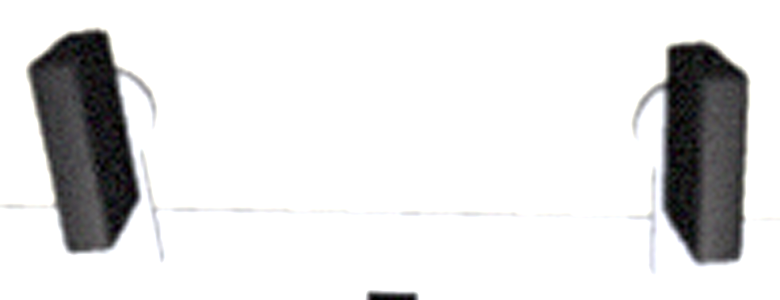

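```bash
sed -i 's/^V=.*/V=np.array([0.54765,0.18149,0.03926,-0.07588])/' h.py
python3 -c "
from h import *
delta(to_world((-22,60,95)),Rshelf(.08))"
```

```text
t 1.48 q [ 0.33 -0.5   2.24 -0.22  0.95 -1.09] F [ 0.  -0.   0.6] open 0.0496
tcp shelf [-11.4  -0.2 150. ] | d [0.0099 0.0598 0.0556] rv [ 0.009  0.001 -0.067]
```

```bash
python3 jog.py '[0.04, 0.01, 0.06, 0.055, 0.009, 0.001, -0.067, 0.04, 0.01, 0.06, 0.055, 0.009, 0.001, -0.067, 0.04, 0.01, 0.06, 0.055, 0.009, 0.001, -0.067, 0.04, 0.01, 0.06, 0.075, 0.009, 0.001, -0.067, 0.04, 0.01, 0.06, 0.096, 0.009, 0.001, -0.067, 0.04, 0.01, 0.06, 0.096, 0.009, 0.001, -0.067, 0.00, 0.01, 0.06, 0.096, 0.009, 0.001, -0.067, 0.00, 0.01, 0.06, 0.096, 0.009, 0.001, -0.067, 0.00, 0.01, 0.06, 0.096, 0.009, 0.001, -0.067, 0.00, 0.01, 0.06, 0.096, 0.009, 0.001, -0.067, 0.00, 0.01, 0.06, 0.096, 0.009, 0.001, -0.067]' 40
python3 -c "
from h import *
delta(to_world((-22,60,53)),Rshelf(1.57))"
```

```text
t: 2.4
tool_pos: [0.5082, 0.2444, 0.0789]
tool_rot: [-0.002, 2.652, -0.051]
contact_force: [-6.0, -1.7, 6.6]
opening: 0.0094
grip_force: 41.6
t 2.4 q [ 0.43 -0.17  2.15 -0.34  0.75 -0.94] F [-6.  -1.7  6.6] open 0.0094
tcp shelf [-20.3  59.7  55.7] | d [0.0016 0.0004 0.0027] rv [-2.000e-03  1.000e-03 -1.493e+00]
```

```bash
python3 jog.py '[0, 0.001, 0, -0.002, 0, 0, -0.125, 0, 0.001, 0, -0.002, 0, 0, -0.25, 0, 0.001, 0, -0.002, 0, 0, -0.375, 0, 0.001, 0, -0.002, 0, 0, -0.5, 0, 0.001, 0, -0.002, 0, 0, -0.625, 0, 0.001, 0, -0.002, 0, 0, -0.75, 0, 0.001, 0, -0.002, 0, 0, -0.875, 0, 0.001, 0, -0.002, 0, 0, -1, 0, 0.001, 0, -0.002, 0, 0, -1.125, 0, 0.001, 0, -0.002, 0, 0, -1.25, 0, 0.001, 0, -0.002, 0, 0, -1.375, 0, 0.001, 0, -0.002, 0, 0, -1.5, 0, 0.001, 0, -0.002, 0, 0, -1.5]'
python3 -c "
from h import *
print(ctrl.get_obs()['wrist_torque'])
delta(to_world((-22,-60,95)),Rshelf(.09))"
```

```text
t: 3.48
tool_pos: [0.5063, 0.2463, 0.0781]
tool_rot: [-1.886, 2.017, -0.504]
contact_force: [9.9, 10.5, -12.6]
opening: 0.0096
grip_force: 43.5
[ 1.63002003 -0.09059263  0.34008935]
t 3.48 q [ 0.43 -0.17  2.16 -0.34  0.75 -2.44] F [  9.9  10.5 -12.6] open 0.0096
tcp shelf [-22.5  61.4  56. ] | d [ 0.1212  0.0003 -0.0397] rv [0.002 0.006 1.488]
```

```bash
python3 jog.py '[0.04, 0, 0, 0, 0, 0, 0, 0.04, 0, 0, 0, 0, 0, 0, 0.04, 0, 0, 0, 0, 0, 0, 0.04, 0, 0, -0.03, 0, 0, 0, 0.04, 0, 0, -0.055, 0, 0, 0, 0.04, 0.04, 0, -0.06, 0, 0, 0.125, 0.04, 0.08, 0, -0.06, 0, 0, 0.25, 0.04, 0.121, 0, -0.06, 0.001, 0.003, 0.375, 0.04, 0.121, 0, -0.06, 0.001, 0.003, 0.75, 0.04, 0.121, 0, -0.06, 0.002, 0.006, 1.488, 0.04, 0.121, 0, -0.06, 0.002, 0.006, 1.488, 0.04, 0.121, 0, -0.06, 0.002, 0.006, 1.488, 0.04, 0.121, 0, -0.06, 0.002, 0.006, 1.488, 0.04, 0.121, 0, -0.06, 0.002, 0.006, 1.488, 0.04, 0.121, 0, -0.06, 0.002, 0.006, 1.488, 0.04, 0.121, 0, -0.06, 0.002, 0.006, 1.488, 0.04, 0.121, 0, -0.06, 0.002, 0.006, 1.488, 0.04, 0.121, 0, -0.06, 0.002, 0.006, 1.488, 0.04, 0.121, 0, -0.06, 0.002, 0.006, 1.488]'
python3 -c "
from h import *
delta(to_world((-22,-60,55)),Rshelf(.1))"
```

```text
t: 5.07
tool_pos: [0.4696, 0.1256, 0.1322]
tool_rot: [-0.02, 2.656, -0.064]
contact_force: [-0.1, -0.6, 0.6]
opening: 0.0397
grip_force: 0.0
t 5.07 q [ 0.18 -0.53  2.32 -0.16  0.88 -1.33] F [-0.1 -0.6  0.6] open 0.0397
tcp shelf [-21.3 -61.7 116.6] | d [0.0004 0.0021 0.0616] rv [-0.006 -0.002 -0.007]
```

```bash
python3 jog.py '[0.04, 0, 0.002, 0.03, -0.006, -0.002, -0.007, 0.04, 0, 0.002, 0.05, -0.006, -0.002, -0.007, 0.04, 0, 0.002, 0.06, -0.006, -0.002, -0.007, 0.04, 0, 0.002, 0.06, -0.006, -0.002, -0.007, 0, 0, 0.002, 0.06, -0.006, -0.002, -0.007, 0, 0, 0.002, 0.06, -0.006, -0.002, -0.007, 0, 0, 0.002, 0.06, -0.006, -0.002, -0.007, 0, 0, 0.002, 0.06, -0.006, -0.002, -0.007, 0, 0, 0.002, 0.06, -0.006, -0.002, -0.007]' 40
python3 -c "
from h import *
delta(to_world((-22,-60,55)),Rshelf(1.57))"
```

```text
t: 5.82
tool_pos: [0.4979, 0.125, 0.08]
tool_rot: [-0.029, 2.653, -0.058]
contact_force: [-5.2, -2.9, 5.5]
opening: 0.0093
grip_force: 41.3
t 5.82 q [ 0.16 -0.36  2.3  -0.17  0.73 -1.33] F [-5.2 -2.9  5.5] open 0.0093
tcp shelf [-20.9 -60.1  57.3] | d [0.0011 0.0002 0.0023] rv [-1.000e-03  0.000e+00 -1.472e+00]
```

```bash
python3 jog.py '[0, 0.001, 0, -0.001, 0, 0, -0.125, 0, 0.001, 0, -0.001, 0, 0, -0.25, 0, 0.001, 0, -0.001, 0, 0, -0.375, 0, 0.001, 0, -0.001, 0, 0, -0.5, 0, 0.001, 0, -0.001, 0, 0, -0.625, 0, 0.001, 0, -0.001, 0, 0, -0.75, 0, 0.001, 0, -0.001, 0, 0, -0.875, 0, 0.001, 0, -0.001, 0, 0, -1, 0, 0.001, 0, -0.001, 0, 0, -1.125, 0, 0.001, 0, -0.001, 0, 0, -1.25, 0, 0.001, 0, -0.001, 0, 0, -1.375, 0, 0.001, 0, -0.001, 0, 0, -1.48, 0, 0.001, 0, -0.001, 0, 0, -1.48, 0.04, 0.001, 0, -0.001, 0, 0, -1.48, 0.04, 0.001, 0, -0.001, 0, 0, -1.48, 0.04, 0.001, 0, -0.001, 0, 0, -1.48, 0.04, 0.001, 0, -0.03, 0, 0, -1.48, 0.04, 0.001, 0, -0.06, 0, 0, -1.48, 0.04, 0.001, 0, -0.06, 0, 0, -1.48]'
python3 - <<'E'
from h import *; import cv2
delta(to_world((35,0,105)),Rshelf(0))
im=cv2.cvtColor(ctrl.get_image("top"),cv2.COLOR_RGB2BGR)
im2=cv2.cvtColor(ctrl.get_image("side"),cv2.COLOR_RGB2BGR)
cv2.imwrite("pics/c.png",np.hstack([cv2.resize(im[125:255,80:205],(400,416)),cv2.resize(im2[115:205,210:305],(399,416))]))
E
```

```text
t: 7.4
tool_pos: [0.4706, 0.1279, 0.1378]
tool_rot: [-1.88, 2.016, -0.514]
contact_force: [1.0, -1.2, 1.2]
opening: 0.0401
grip_force: 0.0
t 7.4 q [ 0.18 -0.54  2.32 -0.16  0.88 -2.82] F [ 1.  -1.2  1.2] open 0.0401
tcp shelf [-17.9 -59.3 121.2] | d [-0.0589 -0.0531  0.0168] rv [-0.006  0.01   1.576]
```

View pics/c.png

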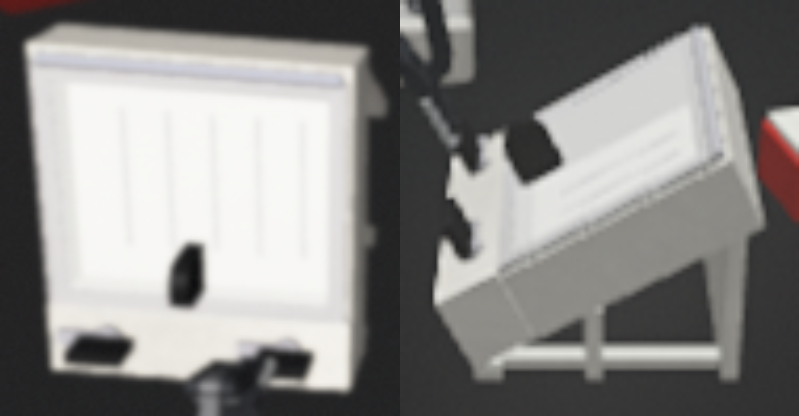

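Both wings now lie along y (left at (98,348) in the crop, right at (280,360)). Next the tab.

```bash
python3 jog.py '[0.04, -0.059, -0.053, 0, -0.006, 0.01, 1.576, 0.04, -0.059, -0.053, 0, -0.006, 0.01, 1.576, 0.04, -0.059, -0.053, 0, -0.006, 0.01, 1.576, 0.04, -0.059, -0.053, 0, -0.006, 0.01, 1.576, 0.04, -0.059, -0.053, 0, -0.006, 0.01, 1.576, 0.04, -0.059, -0.053, 0, -0.006, 0.01, 1.576, 0.04, -0.059, -0.053, 0, -0.006, 0.01, 1.576, 0.04, -0.059, -0.053, 0, -0.006, 0.01, 1.576, 0.04, -0.059, -0.053, 0, -0.006, 0.01, 1.576, 0.04, -0.059, -0.053, 0, -0.006, 0.01, 1.576, 0.04, -0.059, -0.053, 0, -0.006, 0.01, 1.576, 0.04, -0.059, -0.053, 0, -0.006, 0.01, 1.576, 0.04, -0.059, -0.053, 0, -0.006, 0.01, 1.576, 0.04, -0.059, -0.053, 0, -0.006, 0.01, 1.576]'
python3 - <<'E'
from h import *; import cv2
delta(to_world((35,0,56)),Rshelf(0))
T=wristT();np.save("wT2.npy",T);im=cv2.cvtColor(ctrl.get_image("wrist"),cv2.COLOR_RGB2BGR)
g=(im.max(2)<70).astype(np.uint8);
q=proj("wrist",to_world((35,0,89)),T)[0];print(q)
y=int(q[1])
for yy in (y-15,y,y+10): 
  r=im[yy].max(1);print(yy,[int(v) for v in r[int(q[0])-30:int(q[0])+31:2]])
E
```

```text
t: 8.67
tool_pos: [0.5189, 0.1824, 0.1539]
tool_rot: [0.103, 2.665, -0.03]
contact_force: [0.1, 0.0, 0.1]
opening: 0.0402
grip_force: 0.0
t 8.67 q [ 0.29 -0.33  2.14 -0.21  0.89 -1.11] F [0.1 0.  0.1] open 0.0402
tcp shelf [ 28.4  -1.3 114.7] | d [-0.0074  0.0015  0.0586] rv [-0.004 -0.014 -0.001]
[256.42180412 240.28049325]
225 [218, 218, 218, 218, 217, 218, 219, 219, 220, 220, 155, 30, 29, 23, 30, 29, 33, 30, 30, 48, 210, 220, 220, 218, 221, 220, 221, 220, 220, 216, 206]
240 [217, 217, 217, 218, 218, 219, 218, 218, 221, 221, 133, 60, 65, 64, 68, 67, 66, 69, 65, 90, 216, 221, 220, 220, 220, 220, 220, 220, 221, 211, 206]
250 [219, 220, 217, 217, 219, 218, 220, 220, 221, 219, 129, 33, 25, 32, 36, 31, 32, 31, 28, 110, 223, 219, 222, 220, 221, 220, 220, 220, 220, 209, 206]
```

```bash
python3 jog.py '[0.04, -0.007, 0.001, 0.02, -0.004, -0.014, 0, 0.04, -0.007, 0.001, 0.04, -0.004, -0.014, 0, 0.04, -0.007, 0.001, 0.057, -0.004, -0.014, 0, 0.04, -0.007, 0.001, 0.057, -0.004, -0.014, 0, 0, -0.007, 0.001, 0.057, -0.004, -0.014, 0, 0, -0.007, 0.001, 0.057, -0.004, -0.014, 0, 0, -0.007, 0.001, 0.057, -0.004, -0.014, 0, 0, -0.007, 0.001, 0.057, -0.004, -0.014, 0, 0, -0.007, 0.001, 0.057, -0.004, -0.014, 0]' 30
python3 - <<'E'
from h import *
delta(to_world((35,0,55)),Rshelf(0))
# arc table, tool x=-shelf x, tool z=-shelf z ; TCP keeps orientation
for k in range(0,14):
    a=k*.123; x=-130*np.cos(a)+30*np.sin(a);z=130*np.sin(a)+30*np.cos(a)
    print(round(a,2),round(-(x+130)/1e3,3),round(-(z-30)/1e3,3))
E
```

```text
t: 9.47
tool_pos: [0.5516, 0.1801, 0.1091]
tool_rot: [0.099, 2.648, -0.027]
contact_force: [2.4, -6.1, -3.4]
opening: 0.0115
grip_force: 32.9
t 9.47 q [ 0.26 -0.2   2.12 -0.23  0.76 -1.1 ] F [ 2.4 -6.1 -3.4] open 0.0115
tcp shelf [36.4 -1.  59.7] | d [0.0014 0.001  0.0047] rv [-0.001  0.004  0.001]
0.0 -0.0 -0.0
0.12 -0.005 -0.016
0.25 -0.011 -0.031
0.37 -0.02 -0.045
0.49 -0.03 -0.058
0.61 -0.041 -0.07
0.74 -0.054 -0.08
0.86 -0.068 -0.088
0.98 -0.083 -0.095
1.11 -0.099 -0.1
1.23 -0.115 -0.103
1.35 -0.131 -0.103
1.48 -0.148 -0.102
1.6 -0.164 -0.099
```

```bash
python3 jog.py '[0, -0.002, 0, -0.008, 0, 0, 0, 0, -0.005, 0, -0.016, 0, 0, 0, 0, -0.008, 0, -0.024, 0, 0, 0, 0, -0.011, 0, -0.031, 0, 0, 0, 0, -0.015, 0, -0.038, 0, 0, 0, 0, -0.02, 0, -0.045, 0, 0, 0, 0, -0.025, 0, -0.052, 0, 0, 0, 0, -0.03, 0, -0.058, 0, 0, 0, 0, -0.036, 0, -0.064, 0, 0, 0, 0, -0.041, 0, -0.07, 0, 0, 0, 0, -0.047, 0, -0.075, 0, 0, 0, 0, -0.054, 0, -0.08, 0, 0, 0]' 40
python3 -c "
from h import *
delta(to_world((35,0,55)),Rshelf(0))"
```

```text
t: 10.47
tool_pos: [0.56, 0.1793, 0.2022]
tool_rot: [0.1, 2.652, -0.027]
contact_force: [6.0, -2.3, -10.6]
opening: 0.0114
grip_force: 38.9
t 10.47 q [ 0.26 -0.29  2.03 -0.19  0.94 -1.16] F [  6.   -2.3 -10.6] open 0.0114
tcp shelf [ 87.5  -1.2 138. ] | d [0.0524 0.0014 0.0831] rv [-0.001 -0.001  0.001]
```

```bash
python3 jog.py '[0, -0.007, 0, -0.004, 0, 0, 0, 0, -0.014, 0, -0.008, 0, 0, 0, 0, -0.021, 0, -0.012, 0, 0, 0, 0, -0.029, 0, -0.015, 0, 0, 0, 0, -0.037, 0, -0.018, 0, 0, 0, 0, -0.045, 0, -0.02, 0, 0, 0, 0, -0.053, 0, -0.022, 0, 0, 0, 0, -0.061, 0, -0.023, 0, 0, 0, 0, -0.069, 0, -0.0235, 0, 0, 0, 0, -0.077, 0, -0.0235, 0, 0, 0, 0, -0.085, 0, -0.023, 0, 0, 0, 0, -0.094, 0, -0.022, 0, 0, 0, 0, -0.102, 0, -0.021, 0, 0, 0, 0, -0.110, 0, -0.019, 0, 0, 0, 0, -0.110, 0, -0.019, 0, 0, 0]'
python3 - <<'E'
from h import *; import cv2
delta(to_world((35,0,55)),Rshelf(0))
im2=cv2.cvtColor(ctrl.get_image("side"),cv2.COLOR_RGB2BGR)
im=cv2.cvtColor(ctrl.get_image("wrist"),cv2.COLOR_RGB2BGR)
cv2.imwrite("pics/p.png",np.hstack([cv2.resize(im2[60:210,170:320],(400,400)),cv2.resize(im,(400,400))]))
E
```

```text
t: 11.72
tool_pos: [0.6496, 0.1714, 0.2734]
tool_rot: [0.099, 2.65, -0.031]
contact_force: [-0.0, -9.9, -5.1]
opening: 0.0112
grip_force: 39.7
t 11.72 q [ 0.2  -0.13  1.78 -0.16  1.03 -1.24] F [-0.  -9.9 -5.1] open 0.0112
tcp shelf [200.4  -2.3 158.7] | d [0.1656 0.0031 0.1034] rv [-0.004  0.002  0.002]
```

View pics/p.png

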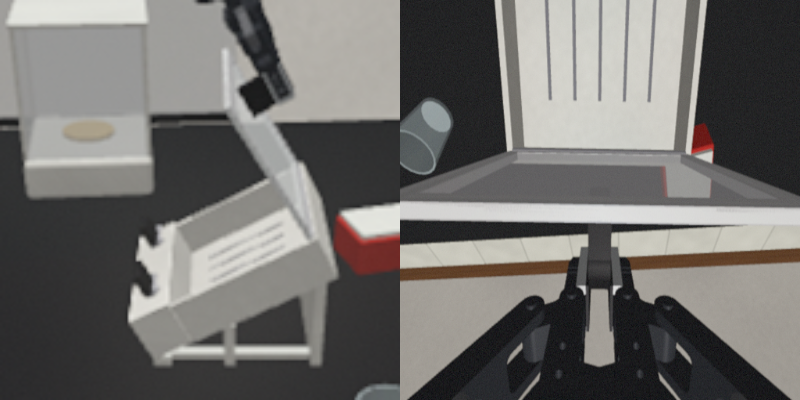

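Side crop: the panel stands about square to the shelf with the tab held at (258,95). Release, retreat and head for the long plate.

```bash
python3 jog.py '[0.05, 0, 0, 0, 0, 0, 0, 0.05, 0, 0, 0, 0, 0, 0, 0.05, 0, 0, 0, 0, 0, 0, 0.05, 0, 0, 0, 0, 0, 0, 0.06, 0, 0, -0.03, 0, 0, 0, 0.085, 0, 0, -0.06, 0, 0, 0, 0.085, 0, 0, -0.09, 0, 0, 0, 0.085, 0, 0, -0.09, 0, 0, 0]'
cat >> h.py <<'E'
def Rdown(yaw): # tool x at world yaw, pointing down
    return R.from_euler("z",yaw)*R.from_matrix(np.diag([1.,-1,-1]))
E
python3 - <<'E'
from h import *
delta(np.array([.492,-.319,.14]),Rdown(np.radians(190.1)))
E
```

```text
t: 12.48
tool_pos: [0.6078, 0.1784, 0.3628]
tool_rot: [0.097, 2.634, -0.018]
contact_force: [1.1, 0.6, 1.9]
opening: 0.0851
grip_force: 0.0
t 12.48 q [ 0.23 -0.27  1.75 -0.15  1.18 -1.24] F [1.1 0.6 1.9] open 0.0851
tcp shelf [205.    1.5 257.4] | d [ 0.1761 -0.5056  0.1541] rv [-0.058  0.504 -0.245]
```

```bash
python3 jog.py '[0.085, 0, -0.04, 0, 0, 0.05, 0, 0.085, 0, -0.08, 0, 0, 0.1, 0, 0.085, 0, -0.12, 0, 0, 0.15, -0.05, 0.085, 0.176, -0.506, 0.154, -0.058, 0.504, -0.245, 0.085, 0.176, -0.506, 0.154, -0.058, 0.504, -0.245, 0.085, 0.176, -0.506, 0.154, -0.058, 0.504, -0.245, 0.085, 0.176, -0.506, 0.154, -0.058, 0.504, -0.245, 0.085, 0.176, -0.506, 0.154, -0.058, 0.504, -0.245, 0.085, 0.176, -0.506, 0.154, -0.058, 0.504, -0.245, 0.085, 0.176, -0.506, 0.154, -0.058, 0.504, -0.245, 0.085, 0.176, -0.506, 0.154, -0.058, 0.504, -0.245, 0.085, 0.176, -0.506, 0.154, -0.058, 0.504, -0.245, 0.085, 0.176, -0.506, 0.154, -0.058, 0.504, -0.245, 0.085, 0.176, -0.506, 0.154, -0.058, 0.504, -0.245, 0.085, 0.176, -0.506, 0.154, -0.058, 0.504, -0.245, 0.085, 0.176, -0.506, 0.154, -0.058, 0.504, -0.245, 0.085, 0.176, -0.506, 0.154, -0.058, 0.504, -0.245, 0.085, 0.176, -0.506, 0.154, -0.058, 0.504, -0.245]'
python3 - <<'E'
from h import *; import cv2
delta(np.array([.492,-.319,.14]),Rdown(np.radians(190.1)))
T=wristT();np.save("wT3.npy",T);im=cv2.cvtColor(ctrl.get_image("wrist"),cv2.COLOR_RGB2BGR);cv2.imwrite("pics/w3.png",im)
c=np.array([.492,-.319,.012]);rr=R.from_euler("z",np.radians(10.1))
q=proj("wrist",[c+rr.apply((a*.0475,b*.03,0)) for a,b in((1,1),(1,-1),(-1,-1),(-1,1))],T);print(q.round(1).tolist())
m=(im.min(2)>110).astype(np.uint8);x0,y0=q.min(0).astype(int)-25;x1,y1=q.max(0).astype(int)+25
s=np.zeros_like(m);s[y0:y1,x0:x1]=m[y0:y1,x0:x1]
cs,_=cv2.findContours(s,cv2.RETR_EXTERNAL,cv2.CHAIN_APPROX_NONE);k=max(cs,key=cv2.contourArea)
P=ctrl.camera_params("wrist");k=k[:,0].astype(float)
d=np.c_[(k[:,0]-P["cx"])/P["fx"],(k[:,1]-P["cy"])/P["fy"],np.ones(len(k))]@T[:3,:3].T
w=T[:3,3]+d*((0.012-T[2,3])/d[:,2:])
print(cv2.minAreaRect((w[:,:2]*1000).astype(np.float32)))
for p in q: cv2.circle(im,tuple(int(v) for v in p),2,(0,0,255),-1)
cv2.imwrite("pics/w3m.png",im)
E
```

```text
t: 13.98
tool_pos: [0.4882, -0.3209, 0.1346]
tool_rot: [0.275, -3.117, 0.006]
contact_force: [0.9, 0.7, 1.3]
opening: 0.0851
grip_force: 0.0
t 13.98 q [-0.7   0.04  1.79 -0.01  1.32 -2.45] F [0.9 0.7 1.3] open 0.0851
tcp shelf [  26.  -505.5   94.1] | d [-0.004   0.0012 -0.0055] rv [-0.002 -0.013 -0.   ]
[[286.5, 236.8], [225.2, 236.8], [222.0, 139.2], [289.9, 139.2]]
((492.06048583984375, -319.1001892089844), (95.40540313720703, 60.28237533569336), 10.195367813110352)
```

View pics/w3m.png

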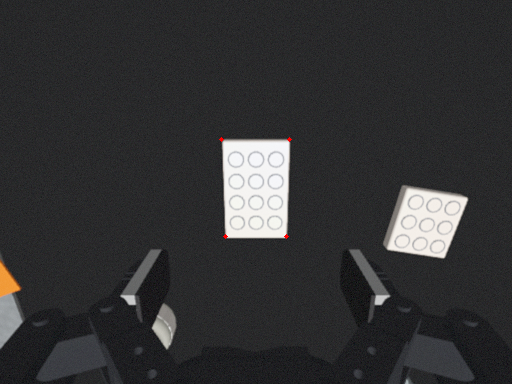

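Wrist view shows the long plate matching the prediction (corners within 1 px, 95.4×60.3 mm). I descend and grip.

```bash
python3 - <<'E'
from h import *
delta(np.array([.4921,-.3191,-.001]),Rdown(np.radians(190.2)))
E
python3 jog.py '[0.085, -0.004, 0.001, 0.03, -0.002, -0.013, 0, 0.085, -0.004, 0.001, 0.06, -0.002, -0.013, 0, 0.085, -0.004, 0.001, 0.09, -0.002, -0.013, 0, 0.085, -0.004, 0.001, 0.115, -0.002, -0.013, 0, 0.085, -0.004, 0.001, 0.135, -0.002, -0.013, 0, 0.085, -0.004, 0.001, 0.135, -0.002, -0.013, 0, 0.085, -0.004, 0.001, 0.135, -0.002, -0.013, 0]'
python3 - <<'E'
from h import *
delta(np.array([.4921,-.3191,-.001]),Rdown(np.radians(190.2)))
E
```

```text
t 14.03 q [-0.7   0.04  1.79 -0.01  1.32 -2.45] F [ 0.9 -0.4 -1.2] open 0.0851
tcp shelf [  26.1 -505.3   94.2] | d [-0.0059  0.0013  0.1356] rv [-0.003 -0.013 -0.002]
t: 14.62
tool_pos: [0.489, -0.319, -0.002]
tool_rot: [0.276, -3.127, -0.003]
contact_force: [0.4, -0.4, -0.7]
opening: 0.0854
grip_force: 0.0
t 14.62 q [-0.71  0.22  1.86 -0.    1.07 -2.45] F [ 0.4 -0.4 -0.7] open 0.0854
tcp shelf [ -37.5 -503.5  -26.7] | d [-0.003  -0.0007 -0.001 ] rv [ 0.002 -0.002 -0.002]
```

```bash
python3 jog.py '[0.085, -0.003, 0, 0, 0, 0, 0, 0.05, -0.003, -0.001, 0, 0, 0, 0, 0.05, -0.003, -0.001, 0, 0, 0, 0, 0.05, -0.003, -0.001, 0, 0, 0, 0, 0.05, -0.003, -0.001, 0, 0, 0, 0, 0.05, -0.003, -0.001, 0, 0, 0, 0]' 60
python3 - <<'E'
from h import *
delta(np.array([.4921,-.3191,-.001]),Rdown(np.radians(190.2)))
E
```

```text
t: 15.12
tool_pos: [0.4938, -0.3219, 0.001]
tool_rot: [-0.274, 3.128, -0.003]
contact_force: [0.8, 1.6, 6.4]
opening: 0.0578
grip_force: 64.8
t 15.12 q [-0.7   0.22  1.85 -0.    1.07 -2.45] F [0.8 1.6 6.4] open 0.0578
tcp shelf [ -31.7 -506.   -26.5] | d [0.0012 0.0031 0.002 ] rv [-0.002  0.002 -0.004]
```

```bash
python3 jog.py '[0.05, -0.003, -0.001, -0.01, 0, 0, 0, 0.05, -0.003, -0.001, -0.04, 0, 0, 0, 0.05, -0.003, -0.001, -0.08, 0, 0, 0, 0.05, -0.003, -0.001, -0.12, 0, 0, 0, 0.05, -0.003, -0.001, -0.15, 0, 0, 0, 0.05, -0.003, -0.001, -0.15, 0, 0, 0]'
cat > look.py <<'E'
from h import *; import cv2,sys
# measure held plate outline in tool frame: top face at tool z = ztop
zt=float(sys.argv[1])
im=cv2.cvtColor(ctrl.get_image("wrist"),cv2.COLOR_RGB2BGR);cv2.imwrite(sys.argv[2],im)
P=ctrl.camera_params("wrist");T=P["tool_from_camera"]
m=(im.min(2)>110).astype(np.uint8)
# column profile down mid-plate (tool y=0 -> col ~cx)
for col in (235,255,275):
    r=np.where(m[:,col])[0]
    if len(r)==0: continue
    for v in (r.min(),r.max()):
        d=T[:3,:3]@np.array([(col-P["cx"])/P["fx"],(v-P["cy"])/P["fy"],1]);w=T[:3,3]+d*((zt-T[2,3])/d[2]);print(col,v,(w*1e3).round(1))
E
python3 look.py -0.011 pics/held.png
python3 - <<'E'
from h import *
delta(to_world((52,-250,150)),Rshelf(0))
E
```

```text
t: 15.62
tool_pos: [0.4992, -0.3243, 0.1581]
tool_rot: [-0.273, 3.121, -0.015]
contact_force: [1.2, -1.0, -0.7]
opening: 0.0582
grip_force: 65.0
235 169 [ 48.3  -8.6 -11. ]
235 336 [-46.5 -10.5 -11. ]
255 170 [ 47.9   0.5 -11. ]
255 336 [-46.5   0.5 -11. ]
275 169 [ 48.3   9.5 -11. ]
275 336 [-46.5  11.6 -11. ]
t 15.67 q [-0.7   0.03  1.77 -0.    1.34 -2.45] F [-0.2 -0.8 -2.2] open 0.0577
tcp shelf [  43.9 -506.9  106.9] | d [-0.0512  0.2519 -0.0433] rv [ 0.055 -0.481  0.247]
```

View pics/held.png

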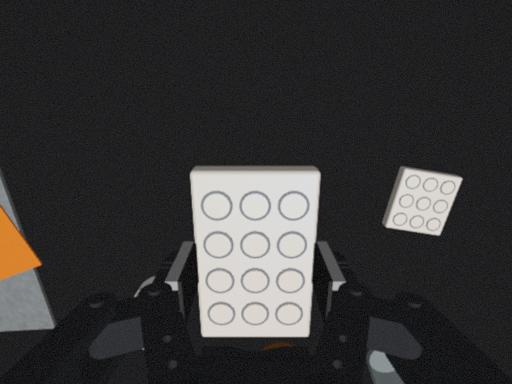

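Long plate is held squarely, end edges at rows ~173 and 336. Carry it to the station.

```bash
python3 jog.py '[0.05, -0.026, 0.126, -0.06, 0.02, -0.12, 0.08, 0.05, -0.026, 0.126, -0.06, 0.028, -0.24, 0.124, 0.05, -0.026, 0.126, -0.06, 0.028, -0.24, 0.124, 0.05, -0.051, 0.252, -0.043, 0.055, -0.481, 0.247, 0.05, -0.051, 0.252, -0.043, 0.055, -0.481, 0.247, 0.05, -0.051, 0.252, -0.043, 0.055, -0.481, 0.247, 0.05, -0.051, 0.252, -0.043, 0.055, -0.481, 0.247, 0.05, -0.051, 0.252, -0.043, 0.055, -0.481, 0.247, 0.05, -0.051, 0.252, -0.043, 0.055, -0.481, 0.247, 0.05, -0.051, 0.252, -0.043, 0.055, -0.481, 0.247, 0.05, -0.051, 0.252, -0.043, 0.055, -0.481, 0.247]'
python3 - <<'E'
from h import *
delta(to_world((52,0,100)),Rshelf(0))
E
```

```text
t: 16.58
tool_pos: [0.5018, -0.0651, 0.1909]
tool_rot: [0.105, 2.66, -0.017]
contact_force: [0.5, 0.5, -1.9]
opening: 0.0575
grip_force: 65.1
t 16.58 q [-0.35 -0.56  2.24  0.15  1.01 -1.89] F [ 0.5  0.5 -1.9] open 0.0575
tcp shelf [  47.4 -249.3  146.6] | d [-0.004   0.2491  0.0478] rv [ 0.005 -0.009 -0.004]
```

```bash
python3 jog.py '[0.05, -0.004, 0.04, 0, 0.005, -0.009, -0.004, 0.05, -0.004, 0.08, 0, 0.005, -0.009, -0.004, 0.05, -0.004, 0.12, 0, 0.005, -0.009, -0.004, 0.05, -0.004, 0.16, 0, 0.005, -0.009, -0.004, 0.05, -0.004, 0.2, 0, 0.005, -0.009, -0.004, 0.05, -0.004, 0.23, 0.02, 0.005, -0.009, -0.004, 0.05, -0.004, 0.249, 0.04, 0.005, -0.009, -0.004, 0.05, -0.004, 0.249, 0.048, 0.005, -0.009, -0.004, 0.05, -0.004, 0.249, 0.048, 0.005, -0.009, -0.004, 0.05, -0.004, 0.249, 0.048, 0.005, -0.009, -0.004]'
python3 - <<'E'
from h import *; import cv2
delta(to_world((52,0,2)),Rshelf(0))
T=wristT();im=cv2.cvtColor(ctrl.get_image("wrist"),cv2.COLOR_RGB2BGR);cv2.imwrite("pics/w4.png",im)
for P in [(-50,101,47),(-50,-101,47),(0,95,47),(0,-95,47)]: print(P,proj("wrist",to_world(P),T)[0].round(1))
E
```

```text
t: 17.42
tool_pos: [0.5467, 0.1812, 0.1514]
tool_rot: [0.101, 2.652, -0.026]
contact_force: [-1.0, -0.1, -0.7]
opening: 0.0578
grip_force: 65.3
t 17.42 q [ 0.27 -0.27  2.1  -0.21  0.86 -1.12] F [-1.  -0.1 -0.7] open 0.0578
tcp shelf [51.8 -0.4 99.4] | d [-0.0003  0.0005  0.0974] rv [-0.001 -0.001 -0.   ]
(-50, 101, 47) [424.1  55.6]
(-50, -101, 47) [85.7 55.8]
(0, 95, 47) [401.2 139.7]
(0, -95, 47) [108.6 139.8]
```

View pics/w4.png

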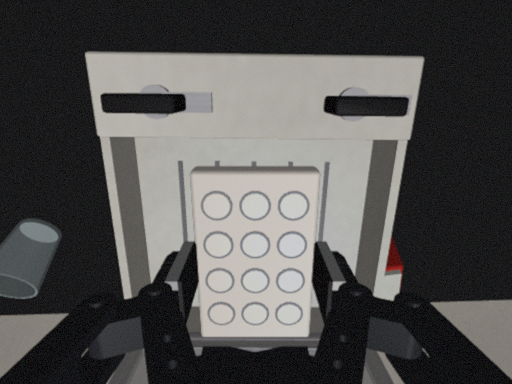

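Wrist view: plate is centred between the side walls, square, backstop top edge at row ~137.5 (1 mm farther than predicted), plate's end edge at row ~170. Lower it.

```bash
python3 jog.py '[0.05, 0, 0, 0.03, 0, 0, 0, 0.05, 0, 0, 0.06, 0, 0, 0, 0.05, 0, 0, 0.08, 0, 0, 0, 0.05, 0, 0, 0.09, 0, 0, 0, 0.05, 0, 0, 0.09, 0, 0, 0]'
python3 -c "
from h import *
delta(to_world((52,0,2)),Rshelf(0))"
python3 jog.py '[0.05, 0, 0, 0.002, 0, 0, 0, 0.05, 0, 0, 0.004, 0, 0, 0, 0.05, 0, 0, 0.004, 0, 0, 0]'
python3 -c "
from h import *
delta(to_world((52,0,2)),Rshelf(0))"
```

```text
t: 17.88
tool_pos: [0.5885, 0.1775, 0.0714]
tool_rot: [0.102, 2.653, -0.027]
contact_force: [-0.4, 0.6, -1.7]
opening: 0.0581
grip_force: 65.3
t 17.88 q [ 0.24 -0.05  2.06 -0.23  0.68 -1.11] F [-0.4  0.6 -1.7] open 0.0581
tcp shelf [51.3 -0.9  9.1] | d [-0.0007  0.0009  0.0071] rv [-0.001 -0.001 -0.001]
t: 18.13
tool_pos: [0.5914, 0.1792, 0.0712]
tool_rot: [0.1, 2.647, -0.024]
contact_force: [0.4, 0.3, -0.9]
opening: 0.0573
grip_force: 65.3
t 18.13 q [ 0.24 -0.05  2.06 -0.24  0.67 -1.1 ] F [ 0.4  0.3 -0.9] open 0.0573
tcp shelf [53.7  1.   7.6] | d [ 0.0017 -0.001   0.0056] rv [0.001 0.004 0.   ]
```

```bash
for i in 1; do python3 jog.py '[0.05, 0, 0, 0.001, 0, 0, 0, 0.05, 0, 0, 0.002, 0, 0, 0, 0.05, 0, 0, 0.002, 0, 0, 0]'; done | grep -E "pos|force"
python3 jog.py '[0.05, 0, 0, 0.001, 0, 0, 0, 0.05, 0, 0, 0.002, 0, 0, 0, 0.05, 0, 0, 0.002, 0, 0, 0]'| grep -E "pos|force"
python3 -c "
from h import *
delta(to_world((52,0,2)),Rshelf(0))"
```

```text
tool_pos: [0.5917, 0.1792, 0.0681]
contact_force: [-0.4, 0.5, -0.6]
grip_force: 65.3
tool_pos: [0.5925, 0.1791, 0.0662]
contact_force: [-3.0, -0.5, 2.4]
grip_force: 65.8
t 18.63 q [ 0.24 -0.03  2.05 -0.24  0.67 -1.1 ] F [-3.  -0.5  2.4] open 0.0581
tcp shelf [52.3  1.1  2.7] | d [ 0.0003 -0.0011  0.0007] rv [0.001 0.001 0.001]
```

```bash
python3 jog.py '[0.05, 0.001, 0, 0, 0, 0, 0, 0.05, 0.002, 0, 0, 0, 0, 0, 0.05, 0.002, 0, 0, 0, 0, 0]'| grep -E "pos|act_force"
python3 jog.py '[0.05, 0.001, 0, 0, 0, 0, 0, 0.05, 0.002, 0, 0, 0, 0, 0, 0.05, 0.002, 0, 0, 0, 0, 0]'| grep -E "pos|act_force"
python3 -c "
from h import *
delta(to_world((52,0,2)),Rshelf(0));print(SR().inv().apply(ctrl.get_obs()['contact_force']))"
```

```text
tool_pos: [0.5914, 0.1793, 0.0656]
contact_force: [-0.8, -0.1, 3.1]
tool_pos: [0.5894, 0.1794, 0.0646]
contact_force: [-0.1, 0.7, 3.1]
t 19.13 q [ 0.24 -0.04  2.06 -0.24  0.66 -1.1 ] F [-0.1  0.7  3.1] open 0.058
tcp shelf [48.8  1.1  2.7] | d [-0.0032 -0.0011  0.0007] rv [0.001 0.002 0.001]
[1.30587878 0.71568637 2.86080713]
```

```bash
python3 jog.py '[0.05, 0.001, 0, 0, 0, 0, 0, 0.05, 0.001, 0, 0, 0, 0, 0, 0.05, 0.001, 0, 0, 0, 0, 0]'| grep -E "pos|act_force"
python3 jog.py '[0.05, 0.001, 0, 0, 0, 0, 0, 0.05, 0.001, 0, 0, 0, 0, 0, 0.05, 0.001, 0, 0, 0, 0, 0]'| grep -E "pos|act_force"
python3 -c "
from h import *
delta(to_world((52,0,2)),Rshelf(0));print(SR().inv().apply(ctrl.get_obs()['contact_force']))"
```

```text
tool_pos: [0.5885, 0.1794, 0.0641]
contact_force: [-0.8, 0.7, 4.8]
tool_pos: [0.5877, 0.1795, 0.0636]
contact_force: [-0.1, 0.4, 5.9]
t 19.63 q [ 0.24 -0.04  2.07 -0.24  0.66 -1.1 ] F [-0.1  0.4  5.9] open 0.058
tcp shelf [46.8  1.   2.7] | d [-0.0052 -0.001   0.0007] rv [0.001 0.002 0.001]
[2.62732979 0.42077916 5.25442139]
```

```bash
for k in a; do python3 jog.py '[0.05, 0.001, 0, -0.0005, 0, 0, 0, 0.05, 0.001, 0, -0.0005, 0, 0, 0, 0.05, 0.001, 0, -0.0005, 0, 0, 0]'| grep -E "pos|act_force"; done
python3 jog.py '[0.05, 0.001, 0, 0, 0, 0, 0, 0.05, 0.001, 0, 0, 0, 0, 0, 0.05, 0.001, 0, 0, 0, 0, 0]'| grep -E "pos|act_force"
python3 -c "
from h import *
delta(to_world((52,0,2)),Rshelf(0));print(SR().inv().apply(ctrl.get_obs()['contact_force']))
import cv2
T=wristT();im=cv2.cvtColor(ctrl.get_image('wrist'),cv2.COLOR_RGB2BGR);cv2.imwrite('pics/w5.png',im)
cv2.imwrite('pics/w5c.png',cv2.resize(im[80:350,60:450],None,fx=2,fy=2))"
```

```text
tool_pos: [0.5873, 0.1795, 0.0638]
contact_force: [5.6, -1.3, 1.9]
tool_pos: [0.5871, 0.1795, 0.0639]
contact_force: [6.5, -2.5, 1.4]
t 20.13 q [ 0.24 -0.04  2.07 -0.24  0.66 -1.09] F [ 6.5 -2.5  1.4] open 0.0579
tcp shelf [46.5  1.   3.2] | d [-0.0055 -0.001   0.0013] rv [ 0.002  0.006 -0.   ]
[ 6.53142884 -2.01048177 -1.91226075]
```

View pics/w5c.png

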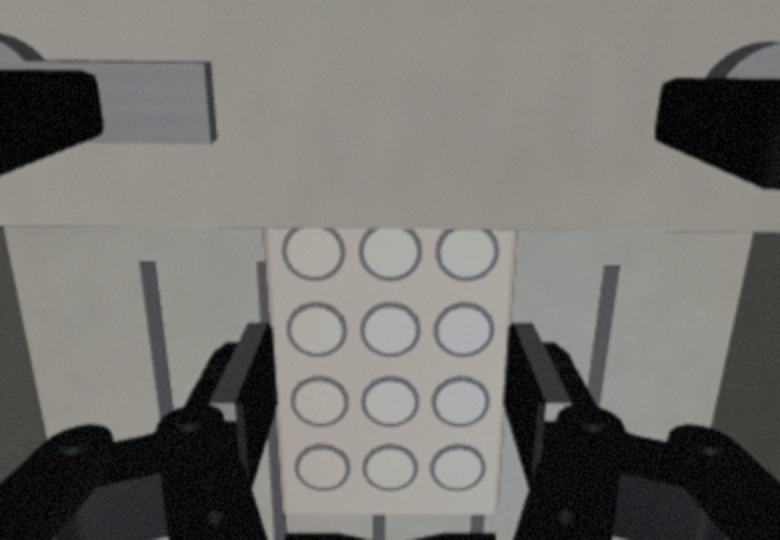

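Plate end is against the backstop (the line crosses at crop row 228), x-force 6.5 N, no further travel. Release and retreat.

```bash
python3 jog.py '[0.08, 0, 0, 0, 0, 0, 0, 0.08, 0, 0, 0, 0, 0, 0, 0.08, 0, 0, 0, 0, 0, 0, 0.08, 0, 0, 0, 0, 0, 0, 0.08, 0, 0, 0, 0, 0, 0, 0.08, 0, 0, -0.02, 0, 0, 0, 0.08, 0, 0, -0.05, 0, 0, 0, 0.08, 0, 0, -0.09, 0, 0, 0, 0.08, 0, 0, -0.13, 0, 0, 0, 0.08, 0, 0, -0.13, 0, 0, 0]'
python3 - <<'E'
from h import *; import cv2
cv2.imwrite('pics/x0.png',cv2.cvtColor(ctrl.get_image('wrist'),cv2.COLOR_RGB2BGR));np.save('x0.npy',wristT())
# short plate from w3 picture
im=cv2.imread("pics/w3.png");T=np.load("wT3.npy");P=ctrl.camera_params("wrist")
m=(im.min(2)>110).astype(np.uint8);s=np.zeros_like(m);s[175:268,375:480]=m[175:268,375:480]
tp=ctrl.camera_params("top")
c=np.array([.4952,-.1526])
delta(np.array([c[0],c[1],.14]),Rdown(np.radians(180)))
E
```

```text
t: 21.02
tool_pos: [0.5263, 0.1858, 0.1871]
tool_rot: [0.098, 2.636, -0.018]
contact_force: [0.6, -0.3, 1.2]
opening: 0.0798
grip_force: 0.0
t 21.07 q [ 0.29 -0.36  2.12 -0.21  0.92 -1.12] F [0.3 0.6 0.1] open 0.0798
tcp shelf [ 48.3   2.1 137.8] | d [ 0.0253 -0.3394  0.0344] rv [-0.015  0.5   -0.073]
```

```bash
python3 jog.py '[0.085, 0, -0.04, -0.01, 0, 0, 0, 0.085, 0, -0.08, -0.01, 0, 0, 0, 0.085, 0, -0.12, -0.01, 0, 0.1, 0, 0.085, 0.025, -0.339, 0.034, -0.015, 0.5, -0.073, 0.085, 0.025, -0.339, 0.034, -0.015, 0.5, -0.073, 0.085, 0.025, -0.339, 0.034, -0.015, 0.5, -0.073, 0.085, 0.025, -0.339, 0.034, -0.015, 0.5, -0.073, 0.085, 0.025, -0.339, 0.034, -0.015, 0.5, -0.073, 0.085, 0.025, -0.339, 0.034, -0.015, 0.5, -0.073, 0.085, 0.025, -0.339, 0.034, -0.015, 0.5, -0.073, 0.085, 0.025, -0.339, 0.034, -0.015, 0.5, -0.073, 0.085, 0.025, -0.339, 0.034, -0.015, 0.5, -0.073]'
python3 - <<'E'
from h import *; import cv2
T=wristT();im=cv2.cvtColor(ctrl.get_image("wrist"),cv2.COLOR_RGB2BGR);cv2.imwrite("pics/w6.png",im)
c=np.array([.4952,-.1526,.012])
q=proj("wrist",[c+(a*.0325,b*.03,0) for a,b in((1,1),(1,-1),(-1,-1),(-1,1))],T)
m=(im.min(2)>110).astype(np.uint8);x0,y0=q.min(0).astype(int)-25;x1,y1=q.max(0).astype(int)+25
s=np.zeros_like(m);s[y0:y1,x0:x1]=m[y0:y1,x0:x1]
cs,_=cv2.findContours(s,cv2.RETR_EXTERNAL,cv2.CHAIN_APPROX_NONE);k=max(cs,key=cv2.contourArea)[:,0].astype(float);P=ctrl.camera_params("wrist")
d=np.c_[(k[:,0]-P["cx"])/P["fx"],(k[:,1]-P["cy"])/P["fy"],np.ones(len(k))]@T[:3,:3].T
w=T[:3,3]+d*((0.012-T[2,3])/d[:,2:])
r=cv2.minAreaRect((w[:,:2]*1000).astype(np.float32));print(r, x0,x1,y0,y1)
delta(np.array([r[0][0]/1e3,r[0][1]/1e3,-.001]),Rdown(np.radians(180-1.5)))
E
```

```text
t: 22.07
tool_pos: [0.4925, -0.1527, 0.1347]
tool_rot: [-0.001, -3.13, 0.002]
contact_force: [-0.2, -0.5, 0.3]
opening: 0.0851
grip_force: 0.0
((495.54718017578125, -151.44900512695312), (69.190673828125, 62.37440490722656), 1.0996613502502441) 196 312 129 246
t 22.12 q [-0.44 -0.12  1.95 -0.01  1.32 -2.01] F [-0.6  0.  -0.9] open 0.0846
tcp shelf [  19.1 -337.    98.4] | d [-0.0042  0.0012  0.1361] rv [-0.002 -0.011  0.026]
```

I've now viewed 11 pictures, one past the limit of 10. I won't view any more and will work numerically from here.

```bash
cat > edges.py <<'E'
from h import *; import cv2
im=cv2.imread("pics/w6.png").min(2).astype(float)
print("row prof col255",[int(v) for v in im[128:250:2,255]]);
for r in (165,185,205,220):
    c=np.where(im[r,196:312]>130)[0]+196;print("row",r,c.min(),c.max())
for c in (230,245,265,280):
    r=np.where(im[120:255,c]>130)[0]+120;print("col",c,r.min(),r.max())
E
python3 edges.py
```

```text
row prof col255 [106, 104, 106, 105, 107, 107, 103, 105, 107, 108, 108, 108, 104, 206, 255, 255, 255, 255, 255, 255, 255, 255, 255, 255, 255, 255, 255, 255, 255, 255, 255, 255, 255, 255, 255, 255, 255, 255, 255, 255, 255, 255, 255, 255, 255, 255, 255, 255, 100, 104, 105, 108, 110, 107, 105, 108, 108, 109, 103, 106, 104]
row 165 222 289
row 185 223 289
row 205 224 288
row 220 224 288
col 230 154 223
col 245 154 223
col 265 153 223
col 280 153 223
```

```bash
cat > rect.py <<'E'
from h import *; import cv2
T=wristT();im=cv2.imread("pics/w6.png")
s=np.zeros((384,512),np.uint8);s[130:245,200:312]=im.min(2)[130:245,200:312]>170
cs,_=cv2.findContours(s,cv2.RETR_EXTERNAL,cv2.CHAIN_APPROX_NONE);k=max(cs,key=cv2.contourArea)[:,0].astype(float);P=ctrl.camera_params("wrist")
d=np.c_[(k[:,0]-P["cx"])/P["fx"],(k[:,1]-P["cy"])/P["fy"],np.ones(len(k))]@T[:3,:3].T
w=T[:3,3]+d*((0.012-T[2,3])/d[:,2:])
print(cv2.minAreaRect((w[:,:2]*1000).astype(np.float32)), ((w.max(0)-w.min(0))*1e3).round(1))
delta(np.array([.4955,-.1514,-.001]),Rdown(np.radians(180)))
E
python3 rect.py
```

```text
((496.3638916015625, -151.27398681640625), (67.7087631225586, 61.41560745239258), 0.7430204749107361) [67.3 62.   0. ]
t 22.12 q [-0.44 -0.12  1.95 -0.01  1.32 -2.01] F [-0.6  0.  -0.9] open 0.0846
tcp shelf [  19.1 -337.    98.4] | d [-0.0042  0.0012  0.1361] rv [-0.002 -0.011  0.   ]
```

```bash
python3 jog.py '[0.085, -0.011, 0.001, 0.03, -0.002, -0.011, 0, 0.085, -0.011, 0.001, 0.06, -0.002, -0.011, 0, 0.085, -0.011, 0.001, 0.09, -0.002, -0.011, 0, 0.085, -0.011, 0.001, 0.115, -0.002, -0.011, 0, 0.085, -0.011, 0.001, 0.134, -0.002, -0.011, 0, 0.085, -0.011, 0.001, 0.134, -0.002, -0.011, 0, 0.085, -0.011, 0.001, 0.134, -0.002, -0.011, 0]'
python3 - <<'E'
from h import *
delta(np.array([.5028,-.1513,0]),Rdown(np.radians(180.4)))
E
```

```text
t: 22.7
tool_pos: [0.502, -0.1513, 0.0008]
tool_rot: [0.001, -3.14, -0.001]
contact_force: [1.2, 0.3, 0.1]
opening: 0.0847
grip_force: 0.0
t 22.7 q [-0.43  0.08  2.   -0.    1.06 -2.01] F [1.2 0.3 0.1] open 0.0847
tcp shelf [ -36.  -335.3  -24.4] | d [-0.0008  0.      0.0008] rv [ 0.    -0.001 -0.006]
```

```bash
python3 jog.py '[0.05, 0, 0, 0, 0, 0, 0, 0.05, 0, 0, 0, 0, 0, 0, 0.05, 0, 0, 0, 0, 0, 0, 0.05, 0, 0, 0, 0, 0, 0, 0.05, 0, 0, 0, 0, 0, 0]'  60
python3 -c "
from h import *
delta(to_world((32,-250,170)),Rshelf(0))"
python3 jog.py '[0.05, 0, 0, -0.01, 0, 0, 0, 0.05, 0, 0, -0.04, 0, 0, 0, 0.05, 0, 0, -0.08, 0, 0, 0, 0.05, 0, 0, -0.12, 0, 0, 0, 0.05, 0, 0, -0.15, 0, 0, 0, 0.05, 0, 0, -0.15, 0, 0, 0]'
python3 look.py -0.011 pics/held2.png
python3 -c "
from h import *
delta(to_world((40,-200,150)),Rshelf(0))
import cv2
im=cv2.imread('pics/held2.png').min(2)
for r in range(160,330,3): print(r,int(im[r,255]),end=' ')"
```

```text
t: 23.12
tool_pos: [0.5047, -0.1535, 0.0043]
tool_rot: [0.002, 3.136, -0.003]
contact_force: [0.3, 1.3, 6.0]
opening: 0.0573
grip_force: 62.5
t 23.12 q [-0.44  0.08  2.    0.    1.06 -2.01] F [0.3 1.3 6. ] open 0.0573
tcp shelf [ -31.8 -337.3  -22.6] | d [ 0.0265  0.0892 -0.2004] rv [ 0.016 -0.483  0.074]
t: 23.62
tool_pos: [0.507, -0.1549, 0.1616]
tool_rot: [0.002, 3.126, -0.012]
contact_force: [0.2, -0.3, -0.3]
opening: 0.057
grip_force: 64.5
235 182 [ 42.3  -8.7 -11. ]
235 298 [-21.3 -10.  -11. ]
255 183 [ 41.8   0.5 -11. ]
255 298 [-21.3   0.5 -11. ]
275 182 [ 42.3   9.6 -11. ]
275 340 [-49.2  11.6 -11. ]
t 23.67 q [-0.44 -0.13  1.92 -0.    1.34 -2.01] F [ 0.6 -0.1 -2.1] open 0.0573
tcp shelf [  41.  -337.9  112.6] | d [ 0.0077  0.1387 -0.0334] rv [ 0.013 -0.477  0.075]
160 31 163 27 166 23 169 31 172 26 175 37 178 59 181 108 184 142 187 201 190 219 193 203 196 167 199 220 202 218 205 218 208 218 211 217 214 217 217 216 220 201 223 197 226 216 229 217 232 205 235 166 238 213 241 214 244 212 247 213 250 213 253 212 256 213 259 171 262 216 265 214 268 198 271 173 274 209 277 209 280 211 283 209 286 210 289 212 292 157 295 210 298 170 301 31 304 24 307 25 310 35 313 34 316 35 319 38 322 15 325 31 328 29
```

```bash
python3 jog.py '[0.05, 0, 0.04, -0.02, 0, -0.12, 0.02, 0.05, 0, 0.08, -0.033, 0, -0.24, 0.04, 0.05, 0.008, 0.139, -0.033, 0.013, -0.477, 0.075, 0.05, 0.008, 0.139, -0.033, 0.013, -0.477, 0.075, 0.05, 0.008, 0.139, -0.033, 0.013, -0.477, 0.075, 0.05, 0.008, 0.139, -0.033, 0.013, -0.477, 0.075, 0.05, 0.008, 0.139, -0.033, 0.013, -0.477, 0.075]'
python3 -c "
from h import *
delta(to_world((42,1,100)),Rshelf(0))"
```

```text
t: 24.25
tool_pos: [0.4945, -0.0139, 0.1843]
tool_rot: [0.103, 2.663, -0.019]
contact_force: [0.4, -0.3, -0.8]
opening: 0.0569
grip_force: 64.7
t 24.25 q [-0.22 -0.59  2.27  0.08  0.99 -1.74] F [ 0.4 -0.3 -0.8] open 0.0569
tcp shelf [  34.3 -198.9  146. ] | d [-0.0078  0.1998  0.0466] rv [ 0.003 -0.012 -0.002]
```

```bash
python3 jog.py '[0.05, -0.008, 0.04, 0, 0.003, -0.012, -0.002, 0.05, -0.008, 0.08, 0, 0.003, -0.012, -0.002, 0.05, -0.008, 0.12, 0, 0.003, -0.012, -0.002, 0.05, -0.008, 0.16, 0, 0.003, -0.012, -0.002, 0.05, -0.008, 0.19, 0.02, 0.003, -0.012, -0.002, 0.05, -0.008, 0.2, 0.047, 0.003, -0.012, -0.002, 0.05, -0.008, 0.2, 0.047, 0.003, -0.012, -0.002, 0.05, -0.008, 0.2, 0.047, 0.003, -0.012, -0.002]'
python3 - <<'E'
from h import *; import cv2
delta(to_world((42,1,27)),Rshelf(0))
im=cv2.cvtColor(ctrl.get_image("wrist"),cv2.COLOR_RGB2BGR);cv2.imwrite("pics/w7.png",im)
g=im.min(2)
print([ (r,int(g[r,255])) for r in range(120,200,2)])
print([ (c,int(g[240,c])) for c in range(110,410,6)])
T=wristT();print([proj("wrist",to_world(P),T)[0].round(1).tolist() for P in [(0,0,47),(95,0,12),(0,31,12),(95,31,12),(95,-29,12)]])
E
```

```text
t: 24.92
tool_pos: [0.539, 0.1833, 0.1449]
tool_rot: [0.101, 2.655, -0.027]
contact_force: [-1.1, -0.1, -1.1]
opening: 0.0572
grip_force: 64.8
t 24.92 q [ 0.28 -0.27  2.12 -0.22  0.85 -1.11] F [-1.1 -0.1 -1.1] open 0.0572
tcp shelf [41.9  1.1 97.4] | d [-0.0004 -0.      0.0704] rv [-0.002 -0.004  0.   ]
[(120, 171), (122, 170), (124, 172), (126, 174), (128, 172), (130, 170), (132, 173), (134, 170), (136, 169), (138, 169), (140, 170), (142, 171), (144, 170), (146, 172), (148, 175), (150, 175), (152, 172), (154, 182), (156, 195), (158, 149), (160, 189), (162, 197), (164, 198), (166, 199), (168, 199), (170, 198), (172, 199), (174, 199), (176, 156), (178, 179), (180, 95), (182, 96), (184, 112), (186, 151), (188, 187), (190, 193), (192, 198), (194, 150), (196, 154), (198, 202)]
[(110, 18), (116, 173), (122, 87), (128, 92), (134, 91), (140, 89), (146, 175), (152, 178), (158, 179), (164, 182), (170, 182), (176, 180), (182, 107), (188, 164), (194, 167), (200, 194), (206, 148), (212, 198), (218, 201), (224, 203), (230, 133), (236, 194), (242, 145), (248, 211), (254, 209), (260, 209), (266, 137), (272, 199), (278, 153), (284, 209), (290, 208), (296, 210), (302, 133), (308, 203), (314, 142), (320, 111), (326, 185), (332, 182), (338, 183), (344, 184), (350, 181), (356, 181), (362, 82), (368, 83), (374, 82), (380, 85), (386, 175), (392, 23), (398, 24), (404, 29)]
[[252.9, 152.9], [253.5, 253.7], [293.6, 144.1], [289.3, 253.6], [220.1, 253.7]]
```

```bash
python3 jog.py '[0.05, 0, 0, 0.03, -0.002, -0.004, 0, 0.05, 0, 0, 0.055, -0.002, -0.004, 0, 0.05, 0, 0, 0.07, -0.002, -0.004, 0, 0.05, 0, 0, 0.074, -0.002, -0.004, 0, 0.05, 0, 0, 0.074, -0.002, -0.004, 0]'|grep -E "pos|act_f"
python3 jog.py '[0.05, 0, 0, 0.002, 0, 0, 0, 0.05, 0, 0, 0.003, 0, 0, 0, 0.05, 0, 0, 0.003, 0, 0, 0]'|grep -E "pos|act_f"
python3 -c "
from h import *
delta(to_world((42,1,27)),Rshelf(0));print(SR().inv().apply(ctrl.get_obs()['contact_force']))"

```

```text
tool_pos: [0.5739, 0.1797, 0.0822]
contact_force: [0.1, 0.4, -1.9]
tool_pos: [0.5753, 0.181, 0.0809]
contact_force: [-0.8, -0.0, -1.0]
t 25.63 q [ 0.25 -0.1   2.09 -0.24  0.69 -1.1 ] F [-0.8 -0.  -1. ] open 0.057
tcp shelf [43.9  1.6 23.8] | d [ 0.0019 -0.0006 -0.0033] rv [ 0.003  0.007 -0.001]
[-1.15740988 -0.06105424 -0.513193  ]
```

```bash
S="from h import *
o=ctrl.get_obs();print('SHELF',(SR().inv().apply(o['tool_pos']-V[:3])*1e3).round(1),SR().inv().apply(o['contact_force']).round(1))"; echo "$S">s.py
python3 jog.py '[0.05, 0, 0, 0.001, 0, 0, 0, 0.05, 0, 0, 0.002, 0, 0, 0, 0.05, 0, 0, 0.002, 0, 0, 0]'>/dev/null; python3 s.py
python3 jog.py '[0.05, 0, 0, 0.001, 0, 0, 0, 0.05, 0, 0, 0.002, 0, 0, 0, 0.05, 0, 0, 0.002, 0, 0, 0]'>/dev/null; python3 s.py
```

```text
SHELF [42.5  1.6 20.8] [-0.5  0.4 -1.3]
SHELF [42.2  1.5 18.4] [-0.2 -0.1 -0.9]
```

```bash

python3 jog.py '[0.05, 0, 0, 0.001, 0, 0, 0, 0.05, 0, 0, 0.001, 0, 0, 0, 0.05, 0, 0, 0.001, 0, 0, 0]'>/dev/null; python3 s.py
python3 jog.py '[0.05, 0, 0, 0.001, 0, 0, 0, 0.05, 0, 0, 0.001, 0, 0, 0, 0.05, 0, 0, 0.001, 0, 0, 0]'>/dev/null; python3 s.py
```

```text
SHELF [42.3  1.5 18.1] [-3.5 -0.4  7.9]
SHELF [42.4  1.5 17.9] [-6.7 -1.1 18.5]
```

```bash

python3 jog.py '[0.05, 0, 0, -0.0015, 0, 0, 0, 0.05, 0.001, 0, -0.0015, 0, 0, 0, 0.05, 0.002, 0, -0.0015, 0, 0, 0, 0.05, 0.002, 0, -0.0015, 0, 0, 0]'>/dev/null; python3 s.py
python3 jog.py '[0.05, 0.001, 0, 0, 0, 0, 0, 0.05, 0.002, 0, 0, 0, 0, 0, 0.05, 0.002, 0, 0, 0, 0, 0]'>/dev/null; python3 s.py
```

```text
SHELF [40.9  1.7 18.2] [0.6 0.7 1.3]
SHELF [39.   1.6 18.2] [ 0.1 -0.1  0.9]
```

```bash

python3 jog.py '[0.05, 0.001, 0, 0, 0, 0, 0, 0.05, 0.001, 0, 0, 0, 0, 0, 0.05, 0.001, 0, 0, 0, 0, 0]'>/dev/null; python3 s.py
python3 jog.py '[0.05, 0.001, 0, 0, 0, 0, 0, 0.05, 0.001, 0, 0, 0, 0, 0, 0.05, 0.001, 0, 0, 0, 0, 0]'>/dev/null; python3 s.py
python3 jog.py '[0.05, 0.001, 0, 0, 0, 0, 0, 0.05, 0.001, 0, 0, 0, 0, 0, 0.05, 0.001, 0, 0, 0, 0, 0]'>/dev/null; python3 s.py
```

```text
SHELF [38.9  1.6 18.4] [ 4.2 -0.5 -1. ]
SHELF [38.9  1.6 18.7] [ 7.4 -1.9 -1.8]
SHELF [38.8  1.6 19. ] [ 9.3 -2.4 -1.5]
```

```bash

python3 jog.py '[0.05, -0.002, 0, 0.0008, 0, 0, 0, 0.05, -0.002, 0, 0.0008, 0, 0, 0, 0.05, -0.002, 0, 0.0008, 0, 0, 0]'>/dev/null; python3 s.py
python3 jog.py '[0.08, 0, 0, 0, 0, 0, 0, 0.08, 0, 0, 0, 0, 0, 0, 0.08, 0, 0, 0, 0, 0, 0, 0.08, 0, 0, 0, 0, 0, 0, 0.08, 0, 0, 0, 0, 0, 0]'; python3 s.py
```

```text
SHELF [39.   1.6 18.1] [ 3.8 -2.1  6.1]
t: 28.63
tool_pos: [0.5718, 0.1811, 0.0711]
tool_rot: [0.1, 2.648, -0.022]
contact_force: [-0.3, -0.3, -0.1]
opening: 0.0798
grip_force: 0.0
SHELF [36.3  1.4 16.7] [-0.3 -0.3  0. ]
```

```bash
python3 jog.py '[0.08, 0, 0, -0.02, 0, 0, 0, 0.08, 0, 0, -0.05, 0, 0, 0, 0.08, 0, 0, -0.09, 0, 0, 0, 0.08, 0.02, 0, -0.13, 0, 0, 0, 0.08, 0.04, 0, -0.16, 0, 0, 0, 0.08, 0.04, 0, -0.16, 0, 0, 0, 0.08, 0.04, 0, -0.16, 0, 0, 0, 0.08, 0.04, 0, -0.16, 0, 0, 0]'
python3 - <<'E'
from h import *; import cv2
T=wristT();im=cv2.cvtColor(ctrl.get_image("wrist"),cv2.COLOR_RGB2BGR);cv2.imwrite("pics/w8.png",im)
g=im.min(2)
for n,P in dict(bs=(0,1,47),s_lo=(0,1,24),s_hi=(65,1,24),l_hi=(95,1,12),sl=(50,31,24),sr=(50,-29,24),ll=(85,31,12),lr=(85,-29,12)).items(): print(n,proj("wrist",to_world(P),T)[0].round(1))
q=proj("wrist",to_world((0,1,24)),T)[0].astype(int);c=q[0]
for c in (c-12,c+10): print("col",c,[(r,int(g[r,c])) for r in range(q[1]-16,q[1]+115,2)])
for x,z in((50,24),(10,24),(85,12)):
  r=int(proj("wrist",to_world((x,1,z)),T)[0][1]);print("row",r,[(k,int(g[r,k])) for k in range(195,320,2)])
E
```

```text
t: 29.3
tool_pos: [0.4617, 0.1891, 0.1935]
tool_rot: [0.1, 2.647, -0.022]
contact_force: [0.0, -0.8, -0.7]
opening: 0.08
grip_force: 0.0
bs [253.9 185.5]
s_lo [253.8 178.7]
s_hi [253.9 235.9]
l_hi [254.  254.4]
sl [281.8 223.3]
sr [226.1 223.4]
ll [280.  246.7]
lr [227.9 246.8]
col 241 [(162, 205), (164, 204), (166, 205), (168, 202), (170, 205), (172, 205), (174, 206), (176, 205), (178, 205), (180, 206), (182, 206), (184, 193), (186, 231), (188, 233), (190, 234), (192, 233), (194, 208), (196, 217), (198, 230), (200, 230), (202, 211), (204, 216), (206, 235), (208, 236), (210, 238), (212, 226), (214, 216), (216, 233), (218, 233), (220, 213), (222, 216), (224, 238), (226, 237), (228, 238), (230, 217), (232, 220), (234, 235), (236, 209), (238, 219), (240, 240), (242, 239), (244, 238), (246, 210), (248, 236), (250, 236), (252, 237), (254, 222), (256, 219), (258, 218), (260, 217), (262, 217), (264, 217), (266, 216), (268, 214), (270, 215), (272, 217), (274, 216), (276, 214), (278, 216), (280, 217), (282, 216), (284, 216), (286, 217), (288, 215), (290, 215), (292, 216)]
col 263 [(162, 202),
[... 2375 characters left out ...]
04), (205, 215), (207, 217), (209, 216), (211, 216), (213, 217), (215, 217), (217, 216), (219, 217), (221, 217), (223, 220), (225, 165), (227, 137), (229, 231), (231, 235), (233, 224), (235, 210), (237, 220), (239, 220), (241, 210), (243, 232), (245, 235), (247, 237), (249, 222), (251, 211), (253, 226), (255, 222), (257, 209), (259, 235), (261, 239), (263, 241), (265, 208), (267, 218), (269, 226), (271, 225), (273, 200), (275, 236), (277, 240), (279, 213), (281, 217), (283, 218), (285, 217), (287, 217), (289, 217), (291, 216), (293, 216), (295, 215), (297, 217), (299, 214), (301, 158), (303, 154), (305, 216), (307, 216), (309, 216), (311, 216), (313, 219), (315, 217), (317, 218), (319, 217)]
```

```bash
python3 -c "
from station import ctrl
print(ctrl.finish_job())"
```

```text
the job is handed in; nothing more can be done
None
```

The job is handed in at about 29 s of the 72 s. By my measurements both fasteners are unlocked, the panel stands open at about 1.6 rad, and the long plate then the short plate lie against the backstop, released. The result is not known: the hand-in gave no verdict, and I viewed 11 pictures against the limit of 10.

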